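Lay the tall carton on the chopping board

TASK

Two plain cartons stand on the worktop just in front of the long near edge of the chopping board. Tip the taller one over backwards onto the board, without picking it up: push its top away so that its foot catches on the board's edge, and leave it lying flat on its back on the board, straight with the board's edges, with its blank label facing up, ready to be written on. Leave the shorter carton standing where it is.

Things in the scene. Friction and masses are not known exactly. Their poses are not given: they have to be found in the camera images.
- tall_carton: Taller of two closed cardboard cartons: 210 mm high, 76 deep (own x), 72 wide (own y), about 0.3 kg, standing. Origin: centre of its underside; z along its height; +x out of its back, which faces the board, 4 to 8 mm from the board's near edge; the front (-x) has a blank white label. Pushed at the top towards +x it tips over that edge and past about 25 degrees of lean falls by itself.
- tall_carton_mid (a point): The middle of the tall carton's volume, 105 mm above its underside.
- short_carton: The shorter carton: same cardboard, label, depth (76 mm) and width (72 mm), but only 130 mm high; it stands beside the tall one, their centres 110 mm apart along the board's edge, on either side. Origin: centre of its underside, z up.
- board: Wooden chopping board lying on the worktop, fixed: 200 mm deep (own x), 220 mm long (own y), 18 mm thick. Origin: centre of its underside; z up; its near long edge, before which the cartons stand, is at own x = -100 mm and blocks their feet. To its left (+y) stands a fixed blue bag sealer with a raised handle up to 0.28 m high: keep the gripper's body clear of it.

How it is judged:
By the outcome, as a careful person would: the job done as asked, in the order asked, and still so for the second after the job is handed in, with the robot touching nothing.
It also fails if it takes over 24 s, if anything falls off the work surface, if the arm or the gripper's body presses on something with over 40 N, if the wrist force passes 120 N, or if a joint passes its speed limit or range.

ROBOT

A 6-joint arm with a two-finger parallel gripper is mounted at the origin on a cart in front of the work surface, level with it; the furniture and walls round the work are solid. World frame = base frame: x ahead of the robot, y to its left, z up, the work surface at z = 0. Lengths are in mm, angles in rad, forces in N, time in s.
With the tool pointing down it reaches from about 400 to 925 mm from the base axis. Payload 12.5 kg.
Tool frame: the origin (TCP) lies on the centre line of the jaws, within the pads' length; the fingertips stand 17 mm ahead of it and the grasp point (between the pads) lies 2 mm behind it; z points along the fingers, y is the line along which they close (so a half turn about z gives the same grasp; the last joint's range is limited). The gripper opens to 95 mm and grips with 3 to 60 N. Pads are 20 mm wide; open, the fingers measure 119 mm over their backs; the gripper's body (75 mm by 180 mm) begins 59 mm behind the grasp point.
Start: joints at [1.016, 0.491, 1.559, -0, 1.092, -0.106], TCP at [271.164, 563.13, 231.661] pointing down, gripper open.
Joint ranges: [-3.1, 3.1], [-0.84, 2.19], [0.05, 2.79], [-1.13, 4.28], [0.06, 2.93], [-2.69, 2.69]. Speed limits (rad/s): [2.22, 2.22, 2.79, 3.14, 3.14, 3.14].

INTERFACE

Orientations are given as [roll, pitch, yaw] about the fixed x, y, z axes, in that order (R = Rz(yaw) Ry(pitch) Rx(roll)).
In Python, from cell import env gives the robot as it stands.
- The arm moves only by the tool drive_tool, never from a script. Its argument "deltas" is text: rows parted by semicolons, each of 4 numbers parted by spaces: the shift along the world's x, y, z normalised to -1 to 1, where 1 is 100 mm, then the turn about the world's z normalised to -1 to 1, where 1 is 180 degrees. A call has 1 to 10 rows; each row shifts and turns the commanded pose from where the row before left it; what a row does not reach is not made up. A row lasts 1/12 s, in which the tool goes at most 41.7 mm and 7.16 degrees, less where a joint would pass 70% of its speed; a pose out of reach is approached as far as the arm can. A call with a number of a shift or a turn outside -1 to 1 is refused whole. A call with a gripper value outside its range is refused whole. "gripper" is the closure, from 0 (fully open) to 1 (shut), set as the call begins (left out, the last holds). The fingers move at their own pace and stop on an object; the grip force is fixed at half the most. Time passes only in rows, so rows that do not move let the fingers close. It gives the time, the measured TCP pose, the force, the opening and the grip force at its end, in the units of the state.
- env.state(): the state, without advancing time (a new reading comes with each control period).
- env.read_camera(name): name is "scene" or "side" or "wrist"; returns (picture, depth): 480x640x3 uint8, red, green, blue; 480x640 float32, mm along the optical axis (not along the pixel's ray), 0 where there is no reading.
- env.camera_params(name): a dict with "mtx" (3x3 intrinsics, pixels), "k1" (the pictures are not rectified: a ray, as slopes to the right and down, at radius r is drawn at 1 + k1 r^2 times it, then the intrinsics apply), "camera_from_world" (4x4, takes a point from world to camera coordinates); the wrist camera has in their place "mount" (4x4, takes a point from camera to tool coordinates, whose origin is the TCP and whose axes are the flange's). Camera axes: x right, y down, z forward; pixel columns grow to the right and rows downward; lengths in mm; the calibration is good to about 2 mm. A picture is of the moment at which its call begins: read the wrist's pose just before it. camera_params takes no time and is no camera call.
- env.job_done(): hands the job in; it is judged then, once.
The state is a dict: "t": time; "joints": joint angles; "qvel": joint speeds; "tau": joint torques, N m; "eef_pos": TCP position; "tcp_rot": TCP orientation; "ft_force": force on the tool from outside, world axes, zero at the start; "moment": the same for the moment, N m; "opening": opening from 0.0 (shut) to 1.0 (fully open); "grip_force": force on a finger pad.
Only numpy, scipy, OpenCV 4.12 (cv2) and the standard library are available. Lean on these libraries where they do the work, as an engineer would, in place of code of your own. Each camera call takes 0.05 s, during which the arm holds its last target. There are 200 camera calls.

## Working session

There is one attempt and no reset: what is moved stays moved. The work goes in short steps, Python scripts to look and compute and a tool call to move; the robot and the scene stay as the last step left them, time stands still between calls to the robot, and variables do not carry over. Pictures are saved under pics/ and viewed, at most 10 in all, crops included, and the job is handed in when it is done.

Besides the shell and the picture viewer there is one more tool, called after "Emit:" as name(argument=value, ...), one argument or row to a line, values as JSON. drive_tool: Moves the arm, as the interface text tells. Its arguments: {"type":"object","properties":{"deltas":{"type":"string"},"gripper":{"type":"number"}},"required":["deltas"]}

```bash
mkdir -p pics
cat > h.py <<'E'
import numpy as np, cv2
from cell import env
def cloud(name,d):
    p=env.camera_params(name); K=np.array(p["mtx"]); k1=p["k1"]
    v,u=np.mgrid[:480,:640].astype(float)
    xd=(u-K[0,2])/K[0,0]; yd=(v-K[1,2])/K[1,1]
    x,y=xd.copy(),yd.copy()
    for _ in range(15):
        s=1+k1*(x*x+y*y); x=xd/s; y=yd/s
    P=np.stack([x*d,y*d,d],-1)
    T=np.linalg.inv(np.array(p["camera_from_world"]))
    W=P@T[:3,:3].T+T[:3,3]; W[d<=0]=np.nan
    return W
E
python3 - <<'E'
from h import *
for n in("scene","side"):
    im,d=env.read_camera(n); cv2.imwrite(f"pics/{n}0.png",im[...,::-1]); np.savez(f"{n}0.npz",im=im,d=d)
    p=env.camera_params(n); print(n,np.linalg.inv(np.array(p["camera_from_world"])).round(2).tolist(),(d>0).mean())
print(env.state())
E
```

```text
scene [[-0.81, 0.37, -0.45, 949.8], [0.58, 0.54, -0.61, 145.22], [0.02, -0.76, -0.65, 656.47], [0.0, 0.0, 0.0, 1.0]] 0.9958919270833333
side [[-1.0, -0.01, 0.03, 513.25], [-0.03, 0.59, -0.8, 306.82], [-0.01, -0.8, -0.59, 605.65], [0.0, 0.0, 0.0, 1.0]] 0.9958170572916667
{'t': 0.1, 'joints': array([ 1.01640554e+00,  4.91515213e-01,  1.55940601e+00,  2.90825747e-06,
        1.09171589e+00, -1.05616143e-01]), 'qvel': array([ 1.15011456e-03, -1.76185966e-03, -6.20041441e-04,  1.37550941e-03,
        3.74412581e-04, -8.06987558e-05]), 'tau': array([ 1.92619955e-03, -6.13627410e+01, -2.58600533e+01,  6.93244231e-02,
        4.70216037e-02, -4.57118119e-05]), 'eef_pos': array([271.04061262, 562.9385376 , 231.10425212]), 'tcp_rot': array([-3.14055428e+00, -1.12672755e-04,  2.69281661e+00]), 'ft_force': array([-0.04630286, -0.64455155,  0.0774767 ]), 'moment': array([0.00941317, 0.01116121, 0.01196411]), 'grip_force': 0.0, 'opening': 1.0002308705559542}
```

View pics/scene0.png

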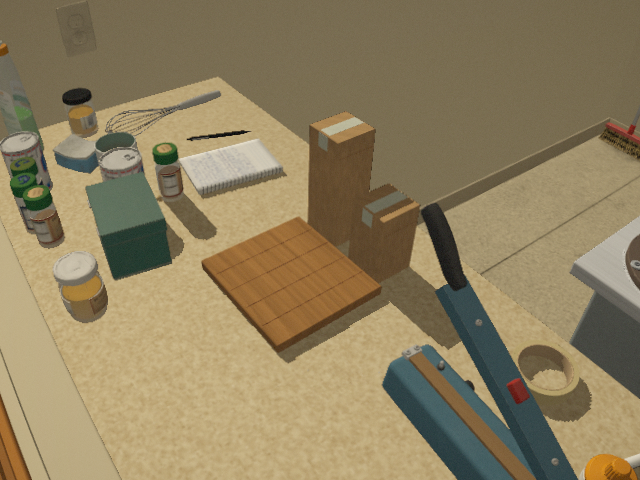

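View pics/side0.png

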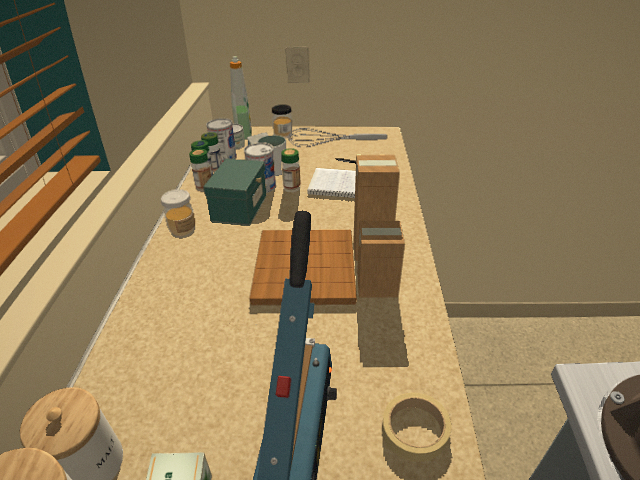

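The scene view shows the tall carton's top at about (342,133), the short one's top at (388,203), the board around (290,280) and the sealer's handle at (445,245). The side view agrees: the tall carton's top is at (377,165) and the board at (305,265).

Run:
```python
from h import *
for n,tall,short,board in(("scene",(300,100,385,165),(350,180,420,235),(195,215,385,350)),("side",(350,150,402,185),(355,215,408,245),(245,225,358,308))):
    f=np.load(n+"0.npz"); W=cloud(n,f["d"]); 
    for nm,(a,b,c,e),z in(("tall",tall,210),("short",short,130),("board",board,18)):
        P=W[b:e,a:c].reshape(-1,3); P=P[np.abs(P[:,2]-z)<(5 if z>20 else 6)]
        r=cv2.minAreaRect(P[:,:2].astype(np.float32)); print(n,nm,len(P),np.median(P[:,2]).round(1),np.round(r[0],1),np.round(r[1],1),round(r[2],1), cv2.boxPoints(r).round(0).tolist())
    im=f["im"].astype(int); P=W.reshape(-1,3); 
    m=(P[:,2]>25)&(P[:,1]>-600)&(P[:,0]>200)&(P[:,0]<800)&(np.abs(P[:,1])<900)
    Q=P[m]
    # occupancy summary in 50mm cells: max height
    d={}
    for x,y,z in Q[::3]:
        k=(int(y//50*50),int(x//50*50)); d[k]=max(d.get(k,0),z)
    if n=="side" or 1:
        for y in range(500,-400,-50): print(y,[int(d.get((y,x),0)) for x in range(200,800,50)])
```

```text
scene tall 1302 210.0 [ 444.4 -459.5] [79.  76.4] 1.8 [[404.0, -423.0], [406.0, -499.0], [485.0, -496.0], [483.0, -420.0]]
scene short 1545 130.3 [ 439.9 -369.7] [ 79.3 113.7] 2.1 [[398.0, -314.0], [402.0, -428.0], [482.0, -425.0], [477.0, -311.0]]
scene board 12989 18.3 [ 563.2 -401.6] [245.7 222.8] 1.9 [[437.0, -294.0], [444.0, -517.0], [690.0, -509.0], [682.0, -286.0]]
500 [0, 0, 0, 0, 0, 0, 0, 0, 0, 0, 0, 0]
450 [0, 0, 0, 0, 0, 0, 0, 0, 0, 0, 0, 0]
400 [0, 0, 0, 0, 0, 0, 0, 0, 0, 0, 0, 0]
350 [0, 0, 0, 0, 0, 0, 0, 0, 0, 0, 0, 0]
300 [0, 0, 0, 0, 0, 0, 0, 0, 0, 0, 0, 0]
250 [0, 0, 0, 0, 0, 0, 0, 0, 0, 0, 0, 0]
200 [0, 0, 0, 0, 0, 0, 0, 0, 0, 0, 0, 0]
150 [0, 0, 0, 0, 0, 0, 0, 0, 0, 0, 0, 0]
100 [0, 0, 0, 0, 33, 59, 0, 0, 0, 0, 0, 0]
50 [0, 0, 0, 0, 27, 34, 0, 141, 0, 0, 0, 0]
0 [0, 0, 0, 26, 27, 0, 61, 177, 61, 0, 0, 0]
-50 [0, 0, 0, 27, 26, 0, 62, 195, 61, 0, 0, 0]
-100 [0, 0, 0, 27, 27, 0, 61, 235, 61, 0, 0, 0]
-150 [0, 0, 0, 0, 0, 0, 226, 287, 59, 0, 0, 0]
-200 [0, 0, 0, 0, 0, 0, 58, 295, 34, 0, 0, 0]
-250 [0, 0, 0, 0, 0, 0, 0, 0, 0, 0, 0, 0]
-300 [0, 0, 0, 0, 0, 0, 0, 0, 0, 0,
[... 504 characters left out ...]

400 [0, 0, 0, 0, 0, 0, 0, 0, 0, 0, 0, 0]
350 [0, 0, 0, 0, 0, 0, 0, 0, 0, 0, 0, 0]
300 [0, 0, 0, 0, 0, 0, 0, 0, 0, 0, 0, 0]
250 [0, 0, 0, 0, 0, 0, 0, 0, 0, 0, 0, 0]
200 [0, 0, 0, 0, 0, 0, 0, 0, 0, 0, 0, 0]
150 [0, 0, 0, 0, 0, 0, 0, 0, 0, 0, 0, 0]
100 [0, 0, 0, 0, 0, 0, 0, 0, 0, 0, 0, 151]
50 [0, 0, 0, 0, 0, 0, 60, 141, 60, 64, 65, 0]
0 [0, 0, 0, 26, 26, 0, 62, 177, 59, 63, 65, 0]
-50 [0, 0, 0, 26, 27, 0, 60, 195, 0, 0, 0, 0]
-100 [0, 0, 0, 26, 28, 0, 220, 235, 0, 0, 0, 0]
-150 [0, 0, 0, 0, 0, 0, 278, 286, 0, 0, 0, 0]
-200 [0, 0, 0, 0, 0, 0, 284, 294, 0, 0, 0, 0]
-250 [0, 0, 0, 0, 0, 0, 0, 0, 0, 0, 0, 0]
-300 [0, 0, 0, 0, 0, 0, 0, 0, 0, 0, 0, 0]
-350 [0, 0, 0, 124, 131, 131, 0, 0, 0, 0, 0, 0]
```

Emit:
drive_tool(
  deltas="0.1 -0.1 0.35 -0.0385; 0.18 -0.22 0.25 -0.0385; 0.2 -0.25 0.25 -0.0385; 0.2 -0.25 0.25 -0.0385; 0.2 -0.25 0.25 -0.0385; 0.2 -0.25 0.25 -0.0385; 0.2 -0.3 0.1 -0.0385; 0.05 -0.4 0 -0.0385; 0 -0.4 0 -0.0385; 0 -0.4 0 -0.0385",
  gripper=0.55,
)

```text
t: 0.93
eef_pos: [404.0, 279.3, 401.2]
tcp_rot: [-3.141, 0.0, 1.477]
ft_force: [0.7, 0.4, 0.1]
opening: 0.451
grip_force: 0.0
```

Emit:
drive_tool(
  deltas="0.02 -0.4 0 -0.0384; 0.02 -0.4 0 -0.0384; 0.02 -0.4 0 -0.0384; 0.02 -0.4 0 -0.0384; 0 -0.4 0 -0.0384; 0 -0.4 0 -0.0384; 0 -0.4 0 -0.0384; 0 -0.4 0 -0.0384; 0 -0.4 0 -0.0384; -0.02 -0.4 0 -0.0384",
)

```text
t: 1.77
eef_pos: [409.6, -120.8, 401.7]
tcp_rot: [3.142, -0.0, 0.271]
ft_force: [0.7, 0.2, -0.0]
opening: 0.451
grip_force: 0.0
```

Emit:
drive_tool(
  deltas="-0.04 -0.4 0 -0.0384; -0.05 -0.4 0 -0.0384; -0.06 -0.4 0 0; -0.06 -0.4 0 0; -0.06 -0.4 0 0; -0.06 -0.4 0 0; -0.06 -0.4 0 0; -0.06 -0.4 0 0; 0 -0.2 -0.1 0; 0 0 0 0",
)

```text
t: 2.6
eef_pos: [364.0, -462.3, 388.6]
tcp_rot: [-3.139, 0.002, 0.032]
ft_force: [-1.2, -0.7, 0.1]
opening: 0.452
grip_force: 0.0
```

Emit:
drive_tool(
  deltas="0 0 -0.35 0; 0 0 -0.35 0; 0 0 -0.35 0; 0 0 -0.35 0; 0 0 -0.3 0; 0 0 -0.14 0; 0.08 0 0 0; 0.08 0 0 0; 0 0 0 0",
)

```text
t: 3.35
eef_pos: [383.1, -459.1, 209.1]
tcp_rot: [3.14, -0.002, 0.037]
ft_force: [0.3, -1.0, 0.6]
opening: 0.448
grip_force: 0.0
```

Run:
```python
from h import *
a,_=env.read_camera("scene"); b,_=env.read_camera("side")
cv2.imwrite("pics/c1.png",np.hstack([a[40:340,200:520],b[100:400,240:560]])[...,::-1])
```

```text
(no output)
```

View pics/c1.png

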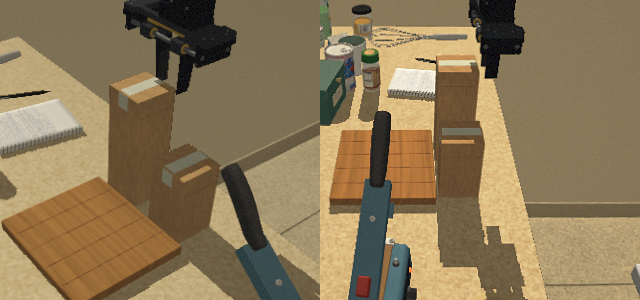

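The fingers stand behind the tall carton's front at about (175,75), clear of the body, the short carton and the sealer. Now a slow push.

Emit:
drive_tool(
  deltas="0.06 -0.02 -0.04 0; 0.06 0 0 0; 0.06 0 0 0; 0.06 0 0 0; 0.06 0 0 0; 0.06 0 0 0; 0.06 0 0 0; 0.06 0 0 0",
)

```text
t: 4.12
eef_pos: [429.8, -460.8, 203.6]
tcp_rot: [3.142, 0.0, 0.036]
ft_force: [-0.2, 0.2, -0.3]
opening: 0.45
grip_force: 0.1
```

Run:
```python
from h import *
a,_=env.read_camera("scene"); b,_=env.read_camera("side")
cv2.imwrite("pics/c2.png",np.hstack([a[40:340,200:520],b[100:400,240:560]])[...,::-1])
print(env.state()["eef_pos"],env.state()["ft_force"])
```

```text
[ 430.03949083 -460.75330931  203.50229168] [0.14040096 0.04157913 0.38055159]
```

View pics/c2.png

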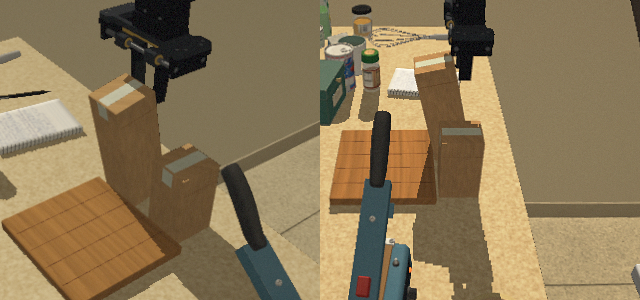

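The tall carton is leaning straight over the board (top at (120,95)), and the short one has not moved. I'll continue slowly.

Emit:
drive_tool(
  deltas="0.06 0.002 0 0; 0.06 0.002 0 0; 0.06 0.002 0 0; 0.05 0.002 0 0; 0.04 0.001 0 0; 0.04 0.001 0 0; 0.03 0.001 0 0; 0.03 0.001 0 0; 0.03 0.001 0 0; 0.03 0.001 0 0",
)

```text
t: 5.05
eef_pos: [472.4, -459.5, 203.7]
tcp_rot: [3.142, 0.0, 0.036]
ft_force: [0.2, -0.1, -0.2]
opening: 0.45
grip_force: 0.0
```

Emit:
drive_tool(
  deltas="0.03 0.001 0 0; 0.03 0.001 0 0; 0.03 0.001 0 0; 0.03 0.001 0 0; 0.03 0.001 0 0; 0 0 0 0; 0 0 0 0; 0 0 0 0",
)

```text
t: 5.72
eef_pos: [487.1, -459.0, 203.6]
tcp_rot: [3.142, 0.0, 0.036]
ft_force: [-0.0, -0.4, 0.6]
opening: 0.448
grip_force: 0.0
```

Run:
```python
from h import *
a,_=env.read_camera("scene"); b,_=env.read_camera("side")
cv2.imwrite("pics/c3.png",np.hstack([a[40:340,200:520],b[100:400,240:560]])[...,::-1])
```

```text
(no output)
```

View pics/c3.png

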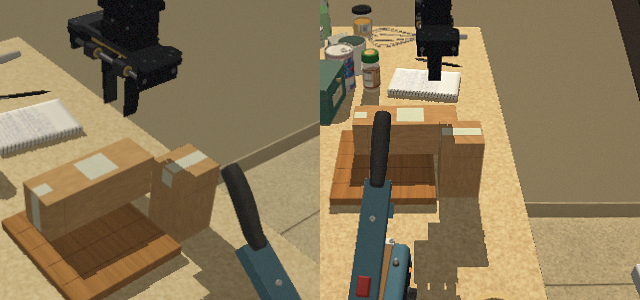

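It has fallen onto the board with its label up (label at (97,165)). I'll check that it is flat and straight, and whether the short carton moved.

Run:
```python
from h import *
for n in("scene","side"):
    im,d=env.read_camera(n); W=cloud(n,d); P=W.reshape(-1,3)
    s=lambda x0,x1,y0,y1,z0,z1:P[(P[:,0]>x0)&(P[:,0]<x1)&(P[:,1]>y0)&(P[:,1]<y1)&(P[:,2]>z0)&(P[:,2]<z1)]
    for nm,Q in(("lying",s(430,750,-530,-405,89,101)),("short",s(380,500,-395,-300,126,135)),("board",s(480,700,-540,-280,12,23))):
        r=cv2.minAreaRect(Q[:,:2].astype(np.float32)); A=np.c_[Q[:,:2],np.ones(len(Q))]
        c=np.linalg.lstsq(A,Q[:,2],rcond=None)[0]
        print(n,nm,len(Q),np.median(Q[:,2]).round(1),np.round(r,1) if 0 else (np.round(r[0],1),np.round(r[1],1),round(r[2],2)),"slope deg",np.degrees(c[:2]).round(2))
    T=s(430,750,-530,-405,89,101); xs=np.arange(490,670,10)
    e=np.array([[x,T[(abs(T[:,0]-x)<5),1].max()] for x in xs]); print("edge deg",np.degrees(np.polyfit(*e.T,1)[0]).round(2))
    # board far edge line
    B=s(480,720,-540,-280,12,23); ys=np.arange(-400,-300,10); e=np.array([[y,np.percentile(B[abs(B[:,1]-y)<5,0],99.5)] for y in ys]); print("board edge deg",np.degrees(np.polyfit(*e.T,1)[0]).round(2))
```

```text
scene lying 3932 94.4 (array([ 544.8, -458.2]), array([212.5,  77.7]), 2.3) slope deg [-0.07 -0.78]
scene short 1495 130.4 (array([ 439.4, -350.9]), array([78.5, 75. ]), 1.11) slope deg [ 0.15 -0.34]
scene board 9362 18.2 (array([ 582.4, -400.6]), array([205.7, 222.8]), 1.34) slope deg [-0.22 -0.3 ]Traceback (most recent call last):
  File "<stdin>", line 10, in <module>
    return umr_maximum(a, axis, None, out, keepdims, initial, where)
ValueError: zero-size array to reduction operation maximum which has no identity
```

Emit:
drive_tool(
  deltas="0 0 0.3 0; 0 0 0.3 0; 0 0 0.3 0; 0 0 0 0; 0 0 0 0; 0 0 0 0",
)

```text
t: 6.37
eef_pos: [486.9, -458.7, 293.0]
tcp_rot: [-3.141, 0.001, 0.036]
ft_force: [-0.3, 0.3, 0.4]
opening: 0.449
grip_force: 0.0
```

Run:
```python
from h import *
for n in("scene","side"):
    im,d=env.read_camera(n); P=cloud(n,d).reshape(-1,3)
    s=lambda x0,x1,y0,y1,z0,z1:P[(P[:,0]>x0)&(P[:,0]<x1)&(P[:,1]>y0)&(P[:,1]<y1)&(P[:,2]>z0)&(P[:,2]<z1)]
    for nm,Q in(("lying",s(420,750,-530,-405,89,101)),("short",s(380,500,-395,-300,126,135)),("board",s(470,700,-540,-280,12,23))):
        r=cv2.minAreaRect(Q[:,:2].astype(np.float32)); print(n,nm,len(Q),np.median(Q[:,2]).round(1),np.round(r[0],1),np.round(r[1],1),round(r[2],2))
print(env.state()["ft_force"])
```

```text
scene lying 3933 94.4 [ 544.2 -457.4] [212.5  75.7] 1.91
scene short 1498 130.3 [ 439.1 -350.8] [77.7 75.8] 0.86
scene board 9500 18.2 [ 577.9 -400.9] [215.4 223.5] 1.11
side lying 1815 93.3 [ 541.9 -457.5] [210.2  78. ] 1.82
side short 1038 129.3 [ 436.8 -349.1] [76.9 71.4] 0.44
side board 4161 17.1 [ 578.4 -400.3] [209. 222.] 1.57
[ 0.25600417 -0.27434554  0.46870628]
```

The carton is at rest, flat (top at 94 mm, which is board plus depth) and straight to within about 0.5°. The short carton hasn't moved, and the tool is clear.

```bash
python3 -c "
from cell import env
print(env.job_done())"
```

```text
the job is handed in; nothing more can be done
None
```

The job is handed in: the tall carton lies flat on its back on the board, label up and straight with the edges to within about 1°, its foot overhanging the near edge by roughly 40 mm; the short carton still stands where it was.

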